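Turn the tube mixer's spoked wheel to bring the sample tube upright

ROBOT

A 6-joint arm with a two-finger parallel gripper is mounted at the origin on a cart in front of the work surface, level with it; the furniture and walls round the work are solid. World frame = base frame: x ahead of the robot, y to its left, z up, the work surface at z = 0. Lengths are in m, angles in rad, forces in N, time in s.
With the tool pointing down it reaches from about 0.35 to 0.775 m from the base axis. Payload 7.3 kg.
Tool frame: the origin (TCP) lies midway between the tips of the shut fingers; the grasp point (between the pads) lies robot.grasp_offset behind it (robot.grasp_offset is the distance from the TCP to the grasp point, in m); z points along the fingers, x is the direction in which the jaws open and shut, and the axes are right-handed (so a half turn about z gives the same grasp; the last joint's range is limited). The gripper opens to 92 mm and grips with 3 to 60 N. Pads are 19 mm wide; open, the fingers measure 130 mm over their backs; the gripper's body (75 mm by 190 mm) begins 47 mm behind the grasp point.
Start: joints at [1.084, 0.342, 1.524, -0, 1.275, -0.146], TCP at [0.175, 0.495, 0.227] pointing down, gripper open.
Joint ranges: [-2.53, 2.53], [-0.77, 2.02], [0.04, 2.7], [-1, 4.14], [0.28, 2.66], [-3.11, 3.11]. Speed limits (rad/s): [2.57, 2.57, 3.14, 3.14, 3.14, 3.14].

INTERFACE

Orientations are given as [roll, pitch, yaw] about the fixed x, y, z axes, in that order (R = Rz(yaw) Ry(pitch) Rx(roll)).
In Python, from cell import robot gives the robot as it stands. The module is installed in compiled form; this text tells all that it offers.
- The arm moves only by the tool move_arm, never from a script. Its argument "increments" is a list of rows, each a list of 7 numbers: the finger opening in mm, from 0 to 91.8, then the shift along the tool's x, y, z in mm, then the turn, a rotation vector about the tool's x, y, z in rad. A call has 1 to 12 rows; each row shifts and turns the pose as measured when the row begins, along the tool's axes as they then stand; what a row does not reach is not made up. A row lasts 1/8 s, in which the tool goes at most 62.5 mm and 10.7 degrees, less where a joint would pass 70% of its speed; a pose out of reach is approached as far as the arm can. A call is refused whole if a number of a shift passes 62.5 or a number of a turn 0.188, either way. A call with a gripper value outside its range is refused whole. The fingers move at their own pace and stop on an object; "newtons" is the grip in N (left out, the last holds). Time passes only in rows, so rows that do not move let the fingers close. It gives the time, the measured TCP pose, the force and the opening at its end, in the units of the state.
- robot.observe(): the state, without advancing time (a new reading comes with each control period).
- robot.read_camera(name): name is "scene" or "top"; returns a dict with "img" (480x640x3 uint8, red, green, blue), "fx", "fy", "cx", "cy" (pixels), "T" (4x4, takes a point from camera to world coordinates). Camera axes: x right, y down, z forward; pixel columns grow to the right and rows downward; lengths in m; the calibration is good to about 2 mm. A picture is of the moment at which its call begins. There is no depth.
- robot.hand_in(): hands the job in, once; it reports no verdict.
Trained networks look in the newest picture that a camera, given by its name, has taken for a name from the list of things; names that differ only in an ending like _2 or _b are one class to them, and where a whole thing is asked for, a point or a joint stands for the part that bears it (a point fixed in the world has none). Each returns a list of dicts, best first, with "conf" (0 to 1); they miss things now and then, are a little off and sometimes report something else, mostly with a low value. They report only what shows in the picture. A call takes as long as a camera call.
- robot.look_for(thing, camera): "rect" ([left, top, width, height] in pixels, round what is visible of it).
The state is a dict: "time": time; "qpos": joint angles; "qvel": joint speeds; "joint_efforts": joint torques, N m; "tool_pos": TCP position; "tool_rot": TCP orientation; "contact_force": force on the tool from outside, world axes, zero at the start; "torque": the same for the moment, N m; "opening": finger opening in m.
Only numpy, scipy, OpenCV 4.12 (cv2) and the standard library are available. Lean on these libraries where they do the work, as an engineer would, in place of code of your own. Each camera call takes 0.05 s, during which the arm holds its last target.

TASK

Bring the hand-turned tube mixer to its unloading position: push its wheel round by one spoke after another with the fingertips until the capped sample tube on the wheel points straight up, cap on top, then let go. Only push, do not pinch or grip the spokes and do not touch the glass tube; the mixer must stay standing where it is, and the small bottle, crucible and vial beside it must not be disturbed.

Things in the scene. Friction and masses are not known exactly. Their poses are not given: they have to be found in the camera images.
- mixer: Stand of the tube mixer, loose on the worktop, about 3.5 kg: grey foot plate 130 x 180 x 18 mm (in its own x from -85 to +45 mm, y from -90 to +90 mm) with a white upright housing 74 mm wide (own x from -17 to +41 mm) and 208 mm high. Origin at worktop height; own x points away from the robot (within 0.25 rad), y left, z up.
- wheel (a joint): Turning angle of the wheel about its level axle, rad: 0 when the sample tube points straight up, growing clockwise as seen from the robot (pi/2: tube points to the right, the mixer's -y). It turns freely either way, several turns, without stops. It has steady friction of about 0.3 N m (about 3 N at a spoke's outer end) and stays where it is left.
- hub (a point): Centre of the wheel, 175 mm above the worktop, 55 mm in front of the mixer's origin (towards the robot). Its x axis lies along the axle, away from the robot; its z axis turns with the wheel and points along the sample tube to its cap. The wheel stands upright in this point's plane x = 0; hub radius 22 mm, and a ring of 58 mm radius, 10 mm thick, joins spokes and tube.
- spoke_1 (a point): Outer end of one spoke, the next one clockwise from the tube as seen from the robot. Six places lie round the wheel 60 degrees apart: one holds the sample tube, the other five are straight round spokes with free ends 135 mm from the wheel's centre: steel rods 10 mm thick, with black grips 14 mm thick over the outer 50 mm.
- sample_tube: Capped round glass tube 70 mm long, 18 mm thick (white cap 23 mm), clipped radially in the wheel and turning with it, in place of the sixth spoke. Origin at its closed inner end, 34 mm from the wheel's centre; own z points to the cap. Not to be touched.
- tube_cap (a point): Middle of the top of the tube's cap, 104 mm from the wheel's centre.
- bottle: Loose small reagent bottle with black cap, 45 mm across, 80 mm high, standing to the right of the mixer (origin under its middle). Leave alone.
- crucible: Loose white porcelain crucible, 39 mm across, 28 mm high, standing to the right in front of the mixer (origin under its middle). Leave alone.
- vial: Loose small glass vial with black cap, 23 mm across, 44 mm high, standing to the left in front of the mixer (origin under its middle). Leave alone.

How it is judged:
By the outcome, as a careful person would: the job done as asked, in the order asked, and still so for the second after the job is handed in, with the robot touching nothing.
It also fails if it takes over 61 s, if anything falls off the work surface, if the arm or the gripper's body presses on something with over 40 N, if the wrist force passes 120 N, or if a joint passes its speed limit or range.

## Working session

There is one attempt and no reset: what is moved stays moved. The work goes in short steps, Python scripts to look and compute and a tool call to move; the robot and the scene stay as the last step left them, time stands still between calls to the robot, and variables do not carry over. Pictures are saved under pics/ and viewed, and the job is handed in when it is done.

Besides the shell and the picture viewer there is one more tool, called after "Request:" as name(argument=value, ...) on one line, values as JSON. move_arm: Moves the arm, as the interface text tells. Its arguments: {"type":"object","properties":{"increments":{"type":"array"},"newtons":{"type":"number"}},"required":["increments"]}

```bash
mkdir -p pics; python3 - <<'E'
from cell import robot
import cv2,numpy as np
o=robot.observe();print({k:np.round(v,3).tolist() for k,v in o.items()}, robot.grasp_offset)
for c in("scene","top"):
    d=robot.read_camera(c);print(c,d["fx"],d["fy"],d["cx"],d["cy"],np.round(d["T"],4).tolist())
    im=cv2.cvtColor(d["img"],cv2.COLOR_RGB2BGR);cv2.imwrite(f"pics/{c}0.png",im)
    for t in["mixer","hub","spoke_1","sample_tube","tube_cap","bottle","crucible","vial"]:
        print(t,[(np.round(r["rect"]).tolist(),round(r["conf"],2)) for r in robot.look_for(t,c)[:3]])
E
```

```text
{'time': 0.0, 'qpos': [1.084, 0.343, 1.525, -0.0, 1.275, -0.146], 'qvel': [0.002, -0.001, -0.0, -0.001, 0.0, 0.001], 'joint_efforts': [0.001, -43.124, -24.422, 0.072, 0.056, -0.0], 'tool_pos': [0.175, 0.494, 0.226], 'tool_rot': [-3.141, 0.002, 1.23], 'contact_force': [-0.946, 0.135, 0.752], 'torque': [-0.015, 0.016, 0.064], 'opening': 0.092} 0.0188
scene 532.7420509063248 532.7420509063248 318.45170528080024 240.6137561613784 [[0.8457, -0.221, 0.4857, 0.0821], [-0.5331, -0.3927, 0.7494, -0.5683], [0.0251, -0.8927, -0.45, 0.5533], [0.0, 0.0, 0.0, 1.0]]
mixer [([282.0, 161.0, 109.0, 199.0], 0.8), ([284.0, 160.0, 88.0, 141.0], 0.66)]
hub [([284.0, 161.0, 88.0, 138.0], 0.76), ([323.0, 256.0, 23.0, 46.0], 0.37)]
spoke_1 []
sample_tube [([324.0, 256.0, 22.0, 45.0], 0.71)]
tube_cap [([328.0, 256.0, 20.0, 42.0], 0.85)]
bottle [([386.0, 313.0, 34.0, 52.0], 0.71)]
crucible [([291.0, 338.0, 24.0, 25.0], 0.86)]
vial [([266.0, 292.0, 14.0, 25.0], 0.56)]
top 553.2957331130198 553.2957331130198 320.33527521603986 234.36564635899109 [[0.0084, -0.9893, 0.1458, 0.3254], [-0.9999, -0.0074, 0.0076, 0.0701], [-0.0065, -0.1459, -0.9893, 1.2467], [0.0, 0.0, 0.0, 1.0]]
mixer [([260.0, 170.0, 135.0, 83.0], 0.59), ([258.0, 211.0, 137.0, 26.0], 0.3)]
hub [([260.0, 214.0, 133.0, 23.0], 0.93)]
spoke_1 [([258.0, 207.0, 135.0, 30.0], 0.79)]
sample_tube [([340.0, 229.0, 22.0, 8.0], 0.67)]
tube_cap []
bottle [([377.0, 193.0, 20.0, 25.0], 0.94)]
crucible [([343.0, 257.0, 19.0, 18.0], 0.48)]
vial []
```

```bash
python3 - <<'E'
import cv2
a=cv2.imread("pics/scene0.png");cv2.imwrite("pics/s0z.png",cv2.resize(a[140:380,210:450],None,fx=2.5,fy=2.5,interpolation=cv2.INTER_CUBIC))
a=cv2.imread("pics/top0.png");cv2.imwrite("pics/t0z.png",cv2.resize(a[130:310,220:440],None,fx=3.3,fy=3.3,interpolation=cv2.INTER_CUBIC))
E
```

```text
(no output)
```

View pics/s0z.png

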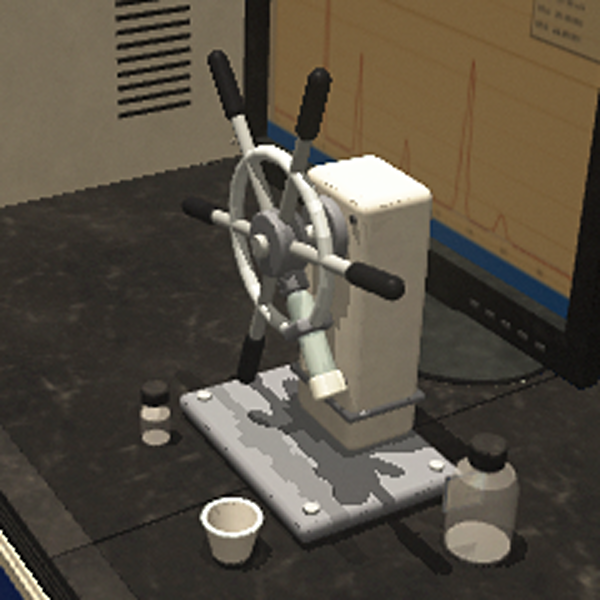

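View pics/t0z.png

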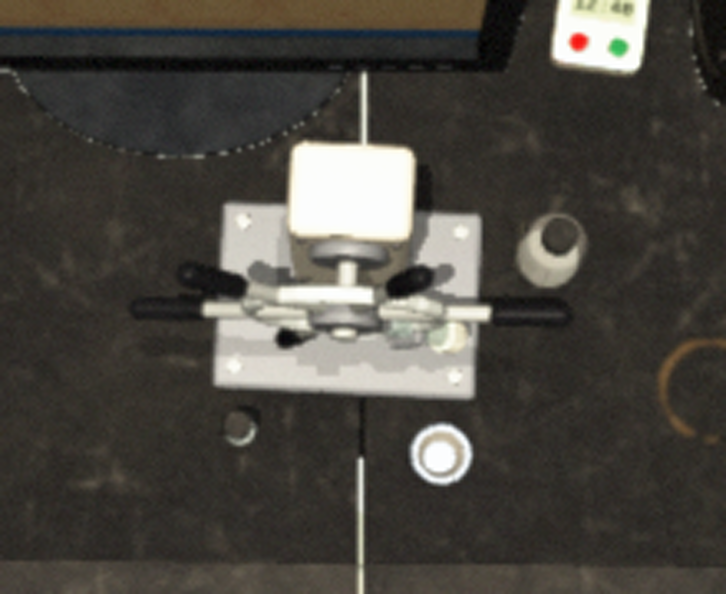

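View pics/scene0.png

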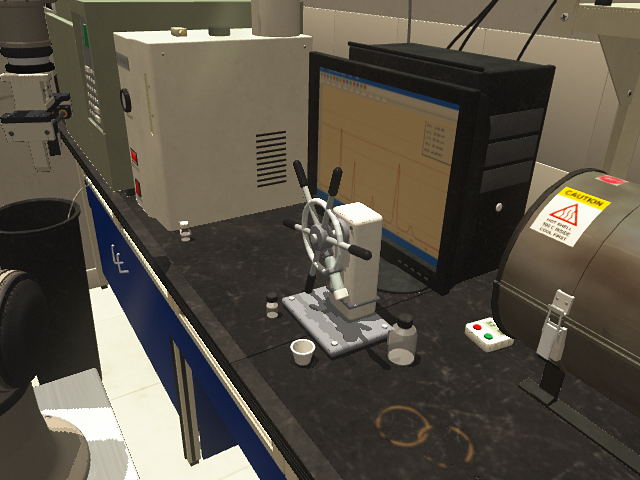

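```bash
cat > geo.py <<'E'
import numpy as np,cv2
from scipy.optimize import least_squares
def proj(d,P):
    T=np.linalg.inv(d["T"]);q=np.atleast_2d(P)@T[:3,:3].T+T[:3,3]
    return np.c_[d["fx"]*q[:,0]/q[:,2]+d["cx"],d["fy"]*q[:,1]/q[:,2]+d["cy"]]
def M(p,L):
    c,s=np.cos(p[2]),np.sin(p[2]);L=np.atleast_2d(L)
    return np.c_[p[0]+c*L[:,0]-s*L[:,1],p[1]+s*L[:,0]+c*L[:,1],L[:,2]]
def W(th,r): # wheel point in mixer frame at clockwise angle th
    return np.c_[-.055,-r*np.sin(th),.175+r*np.cos(th)]
E
cat > fit0.py <<'E'
from geo import *
from cell import robot
S=robot.read_camera("scene");T=robot.read_camera("top")
zs=lambda x,y:(210+x/2.5,140+y/2.5)
zt=lambda x,y:(220+x/3.3,130+y/3.3)
A=[(S,zs(181,393),[-.085,.09,.018]),(S,zs(460,462),[.045,-.09,.018]),(S,zs(300,532),[-.085,-.09,.018]),
(T,zt(214,386),[-.085,.09,.018]),(T,zt(474,397),[-.085,-.09,.018]),(T,zt(224,204),[.045,.09,.018]),(T,zt(481,215),[.045,-.09,.018])]
B=[(S,zs(320,74),-2),(S,zs(398,288),-1),(S,zs(246,376),1),(S,zs(187,205),2),(S,zs(216,57),3),(T,zt(568,313),-1),(T,zt(135,308),2)]
def f(p,full=0):
    r=[]
    for d,u,L in A:r.append(proj(d,M(p,L))[0]-u)
    for d,u,k in B:r.append(proj(d,M(p,W(p[3]+k*np.pi/3,.133)))[0]-u)
    r.append(proj(S,M(p,W(p[3],.104)))[0]-zs(328,386))
    return np.array(r) if full else np.ravel(r)
p=None
for t0 in(1.5,2,2.5,3):
    s=least_squares(f,[.45,.05,0,t0],loss="soft_l1")
    if p is None or s.cost<p.cost:p=s
print(p.x,p.cost);print(np.round(f(p.x,1),1).tolist())
np.save("p.npy",p.x)
for k in range(6):print(k,np.degrees(p.x[3]+k*np.pi/3)%360,M(p.x,W(p.x[3]+k*np.pi/3,.135)).round(3))
# objects
for n,r,h in(("bottle",(377,193,20,25),0),("crucible",(343,257,19,18),.014),("vial",(288,252,12,14),.03)):
    u=np.array([r[0]+r[2]/2,r[1]+r[3]/2]);v=np.array([(u[0]-T["cx"])/T["fx"],(u[1]-T["cy"])/T["fy"],1]);w=T["T"][:3,:3]@v
    print(n,(T["T"][:3,3]+w*((.04 if n=="bottle" else h)-T["T"][2,3])/w[2]).round(3))
print("hub",M(p.x,[-.055,0,.175]))
E
python3 fit0.py
```

```text
[ 0.55738018  0.06884568 -0.0436228   2.40540242] 16.581531550296383
[[-1.7, -0.2], [2.9, 4.3], [0.9, -0.7], [-1.7, 0.4], [-0.0, 1.2], [-1.1, -1.1], [0.2, -0.6], [0.3, -0.7], [-0.2, 0.4], [-0.3, 1.3], [0.6, 0.1], [-0.2, -1.2], [-0.1, 0.9], [-1.2, 0.5], [1.4, 4.0]]
0 137.81940645371603 [[ 0.498 -0.019  0.075]]
1 197.819406453716 [[0.504 0.113 0.046]]
2 257.81940645371606 [[0.508 0.203 0.147]]
3 317.819406453716 [[0.506 0.162 0.275]]
4 17.819406453716 [[0.501 0.03  0.304]]
5 77.81940645371606 [[ 0.497 -0.061  0.203]]
bottle [ 0.569 -0.068  0.04 ]
crucible [0.436 0.007 0.014]
vial [0.449 0.137 0.03 ]
hub [[0.5024325  0.07124417 0.175     ]]
```

```bash
cat > plan.py <<'E'
import sys,numpy as np
from geo import *
from cell import robot
from scipy.spatial.transform import Rotation as R
p=np.load("p.npy");hub=M(p,[-.055,0,.175])[0]
def wp(l,z,d=0): # left of hub, world z, forward
    q=M(p,[-.055+d,l,z])[0];return q
def rel(P):
    c,s=np.cos(p[2]),np.sin(p[2]);v=np.array(P)-hub
    return dict(d=round(c*v[0]+s*v[1],4),l=round(-s*v[0]+c*v[1],4),z=round(P[2],4))
def plan(targets,step=.03,g=0):
    o=robot.observe();P=np.array(o["tool_pos"]);Q=R.from_euler("xyz",o["tool_rot"])
    G=R.from_euler("xyz",[np.pi,0,p[2]])
    print("t",o["time"],"rel",rel(P),"rot",np.round(o["tool_rot"],3),"F",np.round(o["contact_force"],1),"open",o["opening"])
    for t in targets:
        n=max(1,int(np.ceil(np.linalg.norm(t-P)/step)));P0=P
        for i in range(1,n+1):
            N=P0+(t-P0)*i/n;rv=(Q.inv()*G).as_rotvec();m=np.linalg.norm(rv)
            if m>.15:rv*=.15/m
            s=Q.inv().apply(N-P)*1000
            print([g]+np.round(s,0).astype(int).tolist()+np.round(rv,2).tolist(),end=",\n")
            P=N;Q=Q*R.from_rotvec(rv)
E
python3 - <<'E'
from plan import *
plan([np.array([.175,.495,.38]),np.array([.36,.05,.38]),wp(-.072,.38),wp(-.072,.28)],.045)
E
```

```text
t 1.0 rel {'d': np.float64(-0.3451), 'l': np.float64(0.4089), 'z': np.float64(0.2267)} rot [ 3.142 -0.     1.23 ] F [ 0.1 -0.2  0.2] open 0.09176739482177422
[0, 0, 0, -38, -0.0, -0.0, 0.15],
[0, 0, 0, -38, -0.0, -0.0, 0.15],
[0, 0, 0, -38, -0.0, -0.0, 0.15],
[0, 0, 0, -38, -0.0, -0.0, 0.15],
[0, -10, 43, 0, -0.0, -0.0, 0.15],
[0, -4, 44, 0, -0.0, -0.0, 0.15],
[0, 3, 44, 0, -0.0, -0.0, 0.15],
[0, 9, 43, 0, -0.0, -0.0, 0.15],
[0, 16, 41, 0, -0.0, -0.0, 0.07],
[0, 19, 40, 0, 0.0, 0.0, -0.0],
[0, 19, 40, 0, 0.0, 0.0, 0.0],
[0, 19, 40, 0, 0.0, 0.0, 0.0],
[0, 19, 40, 0, 0.0, 0.0, 0.0],
[0, 19, 40, 0, 0.0, 0.0, 0.0],
[0, 19, 40, 0, 0.0, 0.0, 0.0],
[0, 35, 11, 0, 0.0, 0.0, 0.0],
[0, 35, 11, 0, 0.0, 0.0, 0.0],
[0, 35, 11, 0, 0.0, 0.0, 0.0],
[0, 35, 11, 0, 0.0, 0.0, 0.0],
[0, 0, 0, 33, 0.0, 0.0, 0.0],
[0, 0, 0, 33, 0.0, 0.0, 0.0],
[0, 0, 0, 33, 0.0, 0.0, 0.0],
```

Request:
move_arm(increments=[[0,0,0,-38,0,0,0.15],[0,0,0,-38,0,0,0.15],[0,0,0,-38,0,0,0.15],[0,0,0,-38,0,0,0.15],[0,-10,43,0,0,0,0.15],[0,-4,44,0,0,0,0.15],[0,3,44,0,0,0,0.15],[0,9,43,0,0,0,0.15],[0,16,41,0,0,0,0.07],[0,19,40,0,0,0,0],[0,19,40,0,0,0,0]])

```text
time: 2.38
tool_pos: [0.2879, 0.1999, 0.3836]
tool_rot: [-3.141, -0.003, -0.077]
contact_force: [0.7, -0.4, 0.6]
opening: 0.0004
```

```bash
python3 - <<'E'
from plan import *
plan([np.array([.36,.04,.38]),wp(-.072,.38),wp(-.072,.28)],.045)
E
```

```text
t 2.375 rel {'d': np.float64(-0.22), 'l': np.float64(0.1192), 'z': np.float64(0.3836)} rot [-3.141e+00 -3.000e-03 -7.700e-02] F [ 0.7 -0.4  0.6] open 0.00035177838298854893
[0, 21, 38, 1, -0.0, -0.0, -0.03],
[0, 20, 39, 1, -0.0, -0.0, 0.0],
[0, 20, 39, 1, -0.0, 0.0, 0.0],
[0, 20, 39, 1, -0.0, -0.0, -0.0],
[0, 35, 9, 0, -0.0, -0.0, -0.0],
[0, 35, 9, 0, -0.0, -0.0, -0.0],
[0, 35, 9, 0, -0.0, -0.0, -0.0],
[0, 35, 9, 0, -0.0, -0.0, -0.0],
[0, 0, 0, 33, -0.0, -0.0, -0.0],
[0, 0, 0, 33, -0.0, -0.0, -0.0],
[0, 0, 0, 33, -0.0, -0.0, -0.0],
```

Request:
move_arm(increments=[[0,21,38,1,0,0,-0.03],[0,20,39,1,0,0,0],[0,20,39,1,0,0,0],[0,20,39,1,0,0,0],[0,35,9,0,0,0,0],[0,35,9,0,0,0,0],[0,35,9,0,0,0,0],[0,35,9,0,0,0,0],[0,0,0,0,0,0,0]])

```text
time: 3.5
tool_pos: [0.504, -0.0129, 0.3816]
tool_rot: [-3.141, -0.007, -0.053]
contact_force: [-0.3, -0.2, -1.4]
opening: 0.0007
```

```bash
python3 - <<'E'
from plan import *
plan([wp(-.072,.38),wp(-.072,.28)],.045)
d=robot.read_camera("scene");im=cv2.cvtColor(d["img"],cv2.COLOR_RGB2BGR)
cv2.imwrite("pics/s1.png",cv2.resize(im[60:380,170:490],None,fx=1.8,fy=1.8))
E
```

```text
t 3.5 rel {'d': np.float64(0.0053), 'l': np.float64(-0.084), 'z': np.float64(0.3816)} rot [-3.141 -0.007 -0.053] F [-0.3 -0.2 -1.4] open 0.0006984282674218712
[0, -5, -12, 2, -0.0, -0.01, -0.01],
[0, 0, 0, 33, -0.0, -0.0, -0.0],
[0, 0, 0, 33, -0.0, 0.0, 0.0],
[0, 0, 0, 33, -0.0, -0.0, -0.0],
```

View pics/s1.png

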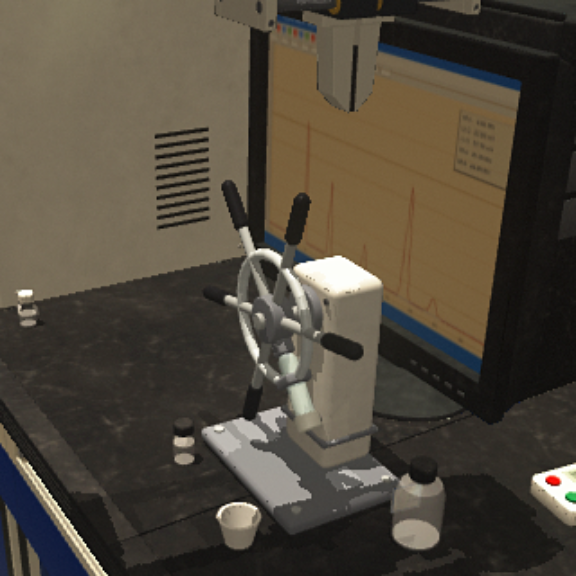

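```bash
cat >> plan.py <<'E'
def arc(bdeg,r=.110):
    b=np.radians(bdeg);return wp(r*np.sin(b)-.007*np.cos(b)-.0095,.175+r*np.cos(b)+.007*np.sin(b))
E
python3 - <<'E'
from plan import *
plan([wp(-.078,.38),wp(-.078,.285),wp(-.045,.285)],.035)
print()
plan([wp(-.045,.285)]+[arc(b) for b in range(0,49,6)],.5)
E
```

```text
t 3.55 rel {'d': np.float64(0.0042), 'l': np.float64(-0.0836), 'z': np.float64(0.382)} rot [-3.141 -0.007 -0.052] F [-0.4  0.1 -0. ] open 0.0006299048934747798
[0, -4, -6, 2, -0.0, -0.01, -0.01],
[0, 0, 0, 32, 0.0, -0.0, 0.0],
[0, 0, 0, 32, -0.0, -0.0, -0.0],
[0, 0, 0, 32, -0.0, -0.0, -0.0],
[0, 0, -33, 0, -0.0, -0.0, -0.0],

t 3.55 rel {'d': np.float64(0.0042), 'l': np.float64(-0.0836), 'z': np.float64(0.382)} rot [-3.141 -0.007 -0.052] F [-0.4  0.1 -0. ] open 0.0006299048934747798
[0, -5, -38, 97, -0.0, -0.01, -0.01],
[0, 0, -28, 0, 0.0, -0.0, 0.0],
[0, 0, -12, 0, -0.0, -0.0, -0.0],
[0, 0, -11, 1, -0.0, -0.0, -0.0],
[0, 0, -11, 2, -0.0, -0.0, -0.0],
[0, 0, -11, 3, -0.0, -0.0, -0.0],
[0, 0, -11, 5, -0.0, -0.0, -0.0],
[0, 0, -10, 6, -0.0, -0.0, -0.0],
[0, 0, -9, 7, -0.0, -0.0, -0.0],
[0, 0, -9, 8, -0.0, -0.0, -0.0],
```

Request:
move_arm(increments=[[0,-4,-6,2,0,-0.01,-0.01],[0,0,0,32,0,0,0],[0,0,0,32,0,0,0],[0,0,0,32,0,0,0],[0,0,0,0,0,0,0],[0,0,-10,0,0,0,0],[0,0,-10,0,0,0,0],[0,0,-10,0,0,0,0],[0,0,-10,0,0,0,0]])

```text
time: 4.68
tool_pos: [0.4973, 0.0393, 0.2899]
tool_rot: [3.14, -0.009, -0.038]
contact_force: [-0.2, -2.6, 1.3]
opening: 0.0003
```

```bash
python3 - <<'E'
from plan import *
plan([arc(b) for b in range(0,49,6)],.02)
d=robot.read_camera("scene");im=cv2.cvtColor(d["img"],cv2.COLOR_RGB2BGR)
cv2.imwrite("pics/s2.png",cv2.resize(im[100:380,190:470],None,fx=2,fy=2))
E
```

```text
t 4.675 rel {'d': np.float64(-0.0037), 'l': np.float64(-0.0321), 'z': np.float64(0.2899)} rot [ 3.14  -0.009 -0.038] F [-0.2 -2.6  1.3] open 0.0002967874259272639
[0, 4, -16, 5, 0.0, -0.01, 0.01],
[0, 0, -12, 0, -0.0, 0.0, 0.0],
[0, 0, -11, 1, 0.0, 0.0, 0.0],
[0, 0, -11, 2, 0.0, 0.0, 0.0],
[0, 0, -11, 3, 0.0, 0.0, 0.0],
[0, 0, -11, 5, 0.0, 0.0, 0.0],
[0, 0, -10, 6, 0.0, 0.0, 0.0],
[0, 0, -9, 7, 0.0, 0.0, 0.0],
[0, 0, -9, 8, 0.0, 0.0, 0.0],
```

View pics/s2.png

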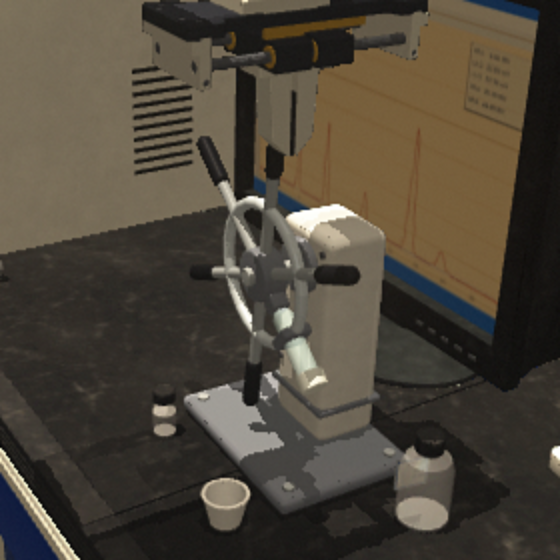

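Request:
move_arm(increments=[[0,2,-10,5,0,-0.01,0.01],[0,1,-9,0,0,0,0],[0,0,-11,1,0,0,0],[0,0,-11,1,0,0,0],[0,0,-11,2,0,0,0],[0,0,-11,3,0,0,0]])

```text
time: 5.48
tool_pos: [0.5035, 0.1069, 0.276]
tool_rot: [3.14, 0.004, -0.048]
contact_force: [0.8, -3.2, -1.1]
opening: 0.0006
```

```bash
python3 - <<'E'
from plan import *
plan([arc(b) for b in range(30,49,6)],.02)
E
```

```text
t 5.475 rel {'d': np.float64(-0.0005), 'l': np.float64(0.0357), 'z': np.float64(0.276)} rot [ 3.14   0.004 -0.048] F [ 0.8 -3.2 -1.1] open 0.0006190350684513286
[0, 1, -4, 2, 0.0, 0.0, -0.0],
[0, 0, -10, 6, -0.0, -0.0, -0.0],
[0, 0, -9, 7, 0.0, 0.0, 0.0],
[0, 0, -9, 8, 0.0, 0.0, 0.0],
```

Request:
move_arm(increments=[[0,1,-5,2,0,0,0],[0,0,-10,6,0,0,0],[0,0,-9,7,0,0,0],[0,0,-9,8,0,0,0],[0,0,0,0,0,0,0],[0,0,6,-6,0,0,0],[0,0,0,-35,0,0,0],[0,0,0,-35,0,0,0],[0,0,0,-35,0,0,0],[0,0,0,0,0,0,0]])

```text
time: 6.72
tool_pos: [0.5055, 0.1366, 0.3669]
tool_rot: [-3.139, 0.005, -0.048]
contact_force: [0.4, -0.2, -0.4]
opening: 0.0002
```

```bash
python3 - <<'E'
from plan import *
plan([wp(-.072,.375),wp(-.072,.285)],.035)
d=robot.read_camera("scene");im=cv2.cvtColor(d["img"],cv2.COLOR_RGB2BGR)
cv2.imwrite("pics/s3.png",cv2.resize(im[140:380,210:450],None,fx=2.5,fy=2.5,interpolation=cv2.INTER_CUBIC))
E
```

```text
t 6.725 rel {'d': np.float64(0.0002), 'l': np.float64(0.0654), 'z': np.float64(0.3669)} rot [-3.139  0.005 -0.048] F [ 0.4 -0.2 -0.4] open 0.0001653537479974618
[0, 0, 34, -2, -0.0, 0.0, -0.0],
[0, 0, 34, -2, -0.0, 0.0, -0.0],
[0, 0, 34, -2, 0.0, -0.0, 0.0],
[0, 0, 34, -2, -0.0, 0.0, 0.0],
[0, 0, 0, 30, -0.0, -0.0, -0.0],
[0, 0, 0, 30, -0.0, -0.0, -0.0],
[0, 0, 0, 30, -0.0, -0.0, -0.0],
```

View pics/s3.png

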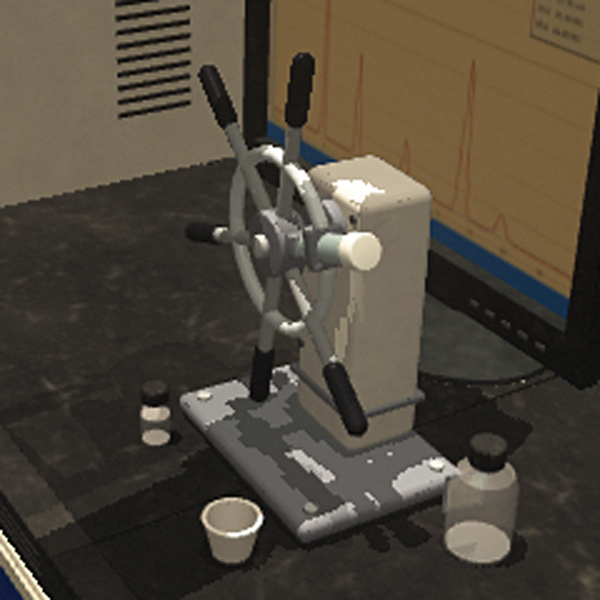

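Request:
move_arm(increments=[[0,0,34,-2,0,0,0],[0,0,34,-2,0,0,0],[0,0,34,-2,0,0,0],[0,0,34,-2,0,0,0],[0,0,0,0,0,0,0],[0,0,0,30,0,0,0],[0,0,0,30,0,0,0],[0,0,0,30,0,0,0],[0,0,0,0,0,0,0]])

```text
time: 7.9
tool_pos: [0.4922, -0.0, 0.2712]
tool_rot: [-3.135, 0.025, -0.047]
contact_force: [-0.8, -0.1, 1.0]
opening: 0.0002
```

```bash
python3 - <<'E'
from plan import *
plan([wp(-.035,.285)]+[arc(b) for b in range(0,49,6)],.012)
E
```

```text
t 7.9 rel {'d': np.float64(-0.0071), 'l': np.float64(-0.0717), 'z': np.float64(0.2712)} rot [-3.135  0.025 -0.047] F [-0.8 -0.1  1. ] open 0.00021534143262978947
[0, 2, -9, -3, -0.01, 0.02, -0.0],
[0, 2, -9, -3, 0.0, -0.0, -0.0],
[0, 2, -9, -3, -0.0, -0.0, -0.0],
[0, 2, -9, -3, -0.0, -0.0, 0.0],
[0, 0, -9, 0, -0.0, -0.0, 0.0],
[0, 0, -9, 0, -0.0, -0.0, 0.0],
[0, 0, -12, 0, -0.0, -0.0, 0.0],
[0, 0, -11, 1, -0.0, -0.0, 0.0],
[0, 0, -11, 2, -0.0, -0.0, 0.0],
[0, 0, -11, 3, -0.0, -0.0, 0.0],
[0, 0, -11, 5, -0.0, -0.0, 0.0],
[0, 0, -10, 6, -0.0, -0.0, 0.0],
[0, 0, -9, 7, -0.0, -0.0, 0.0],
[0, 0, -9, 8, -0.0, -0.0, 0.0],
```

Request:
move_arm(increments=[[0,2,-9,-4,-0.01,0.02,0],[0,2,-9,-4,0,0,0],[0,2,-9,-3,0,0,0],[0,2,-9,-3,0,0,0],[0,0,-9,0,0,0,0],[0,0,-9,0,0,0,0],[0,0,-11,0,0,0,0],[0,0,-11,1,0,0,0],[0,0,-11,2,0,0,0]])

```text
time: 9.02
tool_pos: [0.5061, 0.092, 0.2866]
tool_rot: [3.135, -0.002, -0.047]
contact_force: [-1.2, -3.3, 0.9]
opening: 0.0005
```

```bash
python3 - <<'E'
from plan import *
plan([arc(b) for b in range(18,62,6)],.02)
E
```

```text
t 9.025 rel {'d': np.float64(0.0028), 'l': np.float64(0.0209), 'z': np.float64(0.2866)} rot [ 3.135e+00 -2.000e-03 -4.700e-02] F [-1.2 -3.3  0.9] open 0.0004960919140445658
[0, -3, 3, 5, 0.01, -0.0, -0.0],
[0, 0, -11, 3, -0.0, -0.0, -0.0],
[0, 0, -11, 5, 0.0, -0.0, 0.0],
[0, 0, -10, 6, 0.0, 0.0, 0.0],
[0, 0, -9, 7, 0.0, 0.0, 0.0],
[0, 0, -9, 8, 0.0, 0.0, 0.0],
[0, 0, -8, 8, 0.0, 0.0, 0.0],
[0, 0, -7, 9, 0.0, 0.0, 0.0],
```

Request:
move_arm(increments=[[0,-2,-5,5,0.01,0,0],[0,0,-8,5,0,0,0],[0,0,-9,5,0,0,0],[0,0,-9,6,0,0,0],[0,0,-8,6,0,0,0],[0,0,0,0,0,0,0]])

```text
time: 9.78
tool_pos: [0.5063, 0.1353, 0.2578]
tool_rot: [-3.136, -0.003, -0.046]
contact_force: [-0.2, -1.1, -0.1]
opening: 0.0005
```

```bash
python3 - <<'E'
from plan import *
plan([arc(b) for b in range(48,62,6)],.02)
d=robot.read_camera("scene");im=cv2.cvtColor(d["img"],cv2.COLOR_RGB2BGR)
cv2.imwrite("pics/s4.png",cv2.resize(im[140:380,210:450],None,fx=2.5,fy=2.5,interpolation=cv2.INTER_CUBIC))
E
```

```text
t 9.775 rel {'d': np.float64(0.0011), 'l': np.float64(0.0642), 'z': np.float64(0.2578)} rot [-3.136e+00 -3.000e-03 -4.600e-02] F [-0.2 -1.1 -0.1] open 0.0005463164846814406
[0, -1, -3, 4, -0.01, -0.0, -0.0],
[0, 0, -8, 8, 0.0, 0.0, 0.0],
[0, 0, -7, 9, -0.0, 0.0, 0.0],
```

View pics/s4.png

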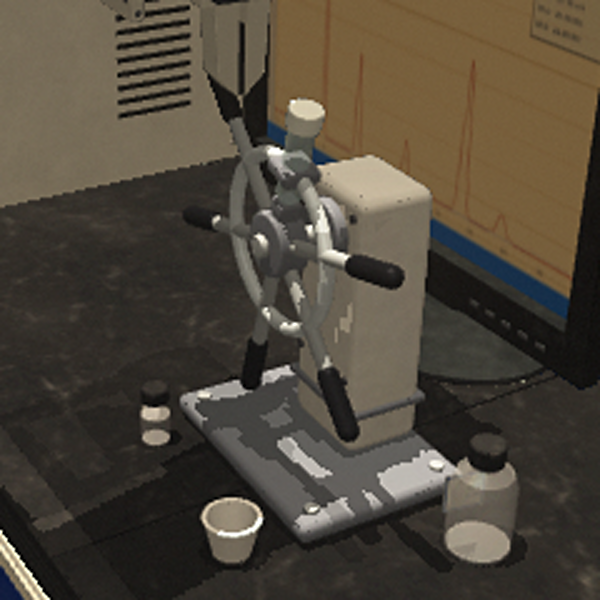

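```bash
cat > th.py <<'E'
from geo import *
from cell import robot
def theta(pts,cap=None,t0=.3):
    S=robot.read_camera("scene");p=np.load("p.npy");z=lambda u:(210+u[0]/2.5,140+u[1]/2.5)
    f=lambda t:np.ravel([proj(S,M(p,W(t[0]+k*np.pi/3,.131)))[0]-z(u) for k,u in pts.items()]+([proj(S,M(p,W(t[0],.104)))[0]-z(cap)] if cap else []))
    s=least_squares(f,[t0],loss="soft_l1");print("theta deg",np.degrees(s.x),np.round(f(s.x),1))
    for k,u in pts.items():
        g=lambda t:proj(S,M(p,W(t[0]+k*np.pi/3,.131)))[0]-z(u)
        print(k,np.degrees(least_squares(g,s.x).x))
    if cap:print("cap",np.degrees(least_squares(lambda t:proj(S,M(p,W(t[0],.104)))[0]-z(cap),s.x).x))
E
python3 -c "
from th import *
theta({1:(396,270),2:(347,430),3:(251,379),4:(190,215)},(305,107))"
```

```text
theta deg [14.48653151] [-0.6  2.   1.4  1.8 -0.1  2.3  0.3  0.4  0.3 -0.2]
1 [13.26778113]
2 [15.0421831]
3 [16.2448849]
4 [14.80856107]
cap [14.39416596]
```

Request:
move_arm(increments=[[0,0,-4,4,0,0,0],[0,0,-5,6,0,0,0],[0,0,-4,6,0,0,0],[0,0,0,0,0,0,0]])

```text
time: 10.38
tool_pos: [0.5073, 0.1488, 0.2418]
tool_rot: [-3.135, -0.004, -0.047]
contact_force: [0.0, 0.7, 1.0]
opening: 0.0004
```

```bash
python3 - <<'E'
from plan import *
plan([arc(b) for b in (57,60)],.02)
d=robot.read_camera("scene");im=cv2.cvtColor(d["img"],cv2.COLOR_RGB2BGR)
cv2.imwrite("pics/s5.png",cv2.resize(im[140:380,210:450],None,fx=2.5,fy=2.5,interpolation=cv2.INTER_CUBIC))
E
```

```text
t 10.375 rel {'d': np.float64(0.0015), 'l': np.float64(0.0777), 'z': np.float64(0.2418)} rot [-3.135 -0.004 -0.047] F [0.  0.7 1. ] open 0.00041220010902401664
[0, -1, -1, 1, -0.01, -0.0, -0.0],
[0, 0, -3, 5, 0.0, -0.0, -0.0],
```

View pics/s5.png

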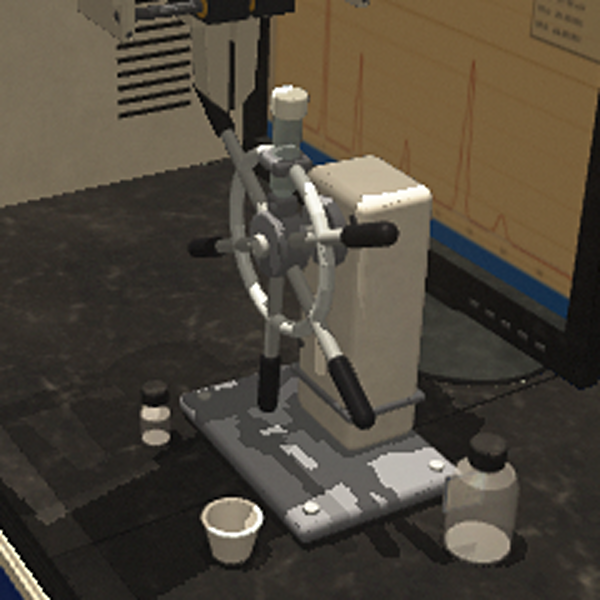

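```bash
python3 -c "
from th import *
theta({1:(391,234),2:(365,418),3:(268,405),4:(194,248)},(290,93),0.05)"
```

```text
theta deg [4.18798002] [-1.  -0.1  0.2  1.6 -0.4  0.2  0.8 -0.2  0.1 -0.4]
1 [4.38127792]
2 [2.81974949]
3 [4.07161289]
4 [4.17946187]
cap [4.40141837]
```

Request:
move_arm(increments=[[0,0,-3,4,0,0,0],[0,0,-2,4,0,0,0],[0,0,0,0,0,0,0]])

```text
time: 10.85
tool_pos: [0.5076, 0.1539, 0.2338]
tool_rot: [-3.135, -0.004, -0.048]
contact_force: [-0.8, 0.3, 1.3]
opening: 0.0007
```

```bash
python3 - <<'E'
from plan import *
plan([arc(b) for b in (60,)],.02)
d=robot.read_camera("scene");im=cv2.cvtColor(d["img"],cv2.COLOR_RGB2BGR)
cv2.imwrite("pics/s6.png",cv2.resize(im[140:380,210:450],None,fx=2.5,fy=2.5,interpolation=cv2.INTER_CUBIC))
E
```

```text
t 10.85 rel {'d': np.float64(0.0015), 'l': np.float64(0.0828), 'z': np.float64(0.2338)} rot [-3.135 -0.004 -0.048] F [-0.8  0.3  1.3] open 0.0007115548045196399
[0, -2, 0, -2, -0.01, -0.0, -0.0],
```

View pics/s6.png

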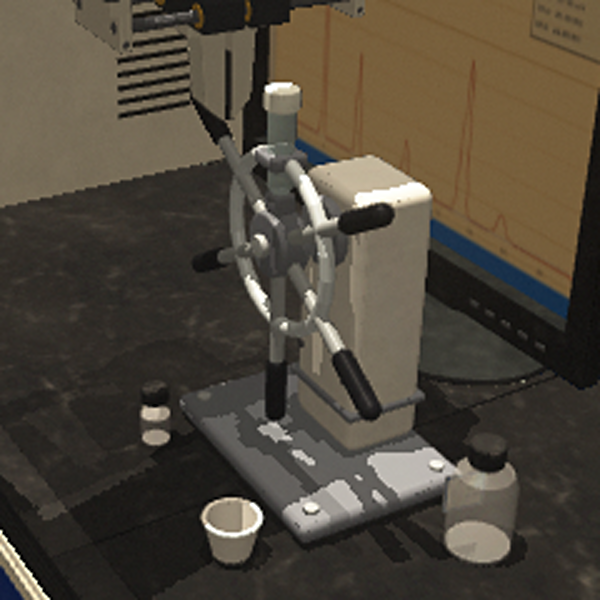

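```bash
python3 -c "
from th import *
theta({1:(387,215),2:(372,410),3:(276,414),4:(198,264)},(282,89),0.05)
p=np.load('p.npy');S=robot.read_camera('scene')
for t in(-2,0,2):
  a=np.radians(t);print(t,[((proj(S,M(p,W(a+k*np.pi/3,r)))[0]-[210,140])*2.5).round() for k,r in((0,.104),(1,.131),(2,.131),(3,.131),(4,.131))])"
```

```text
theta deg [-0.79656077] [-1.1 -0.6  0.   1.4 -0.4  0.1  0.5 -0.5  0.3 -0.8]
1 [-0.29740855]
2 [-2.13044936]
3 [-1.01960474]
4 [-1.05573269]
cap [-0.54843252]
-2 [array([281.,  86.]), array([383., 209.]), array([373., 411.]), array([277., 416.]), array([200., 267.])]
0 [array([284.,  88.]), array([385., 217.]), array([371., 415.]), array([274., 413.]), array([199., 260.])]
2 [array([287.,  90.]), array([387., 225.]), array([368., 419.]), array([270., 409.]), array([197., 254.])]
```

Request:
move_arm(increments=[[0,0,0,-5,0,0,0],[0,0,0,-30,0,0,0],[0,0,0,-35,0,0,0],[0,0,0,-35,0,0,0],[0,0,0,-35,0,0,0],[0,-25,-20,0,0,0,0],[0,-35,-30,0,0,0,0],[0,-35,-30,0,0,0,0],[0,-20,-20,0,0,0,0],[0,0,0,0,0,0,0]])

```text
time: 12.25
tool_pos: [0.3941, 0.2598, 0.3803]
tool_rot: [-3.134, -0.005, -0.05]
contact_force: [0.2, -0.4, 0.3]
opening: 0.0002
```

```bash
python3 - <<'E'
from plan import *
for c in("scene","top"):
    d=robot.read_camera(c);im=cv2.cvtColor(d["img"],cv2.COLOR_RGB2BGR)
    im=im[130:330,240:440] if c=="scene" else im[130:310,240:440]
    cv2.imwrite(f"pics/{c}7.png",cv2.resize(im,None,fx=3,fy=3,interpolation=cv2.INTER_CUBIC))
    print([(t,robot.look_for(t,c)[:1]) for t in("bottle","crucible","vial","mixer","tube_cap")])
E
```

```text
[('bottle', [{'rect': [387.1, 310.0, 32.1, 55.0], 'conf': 0.73}]), ('crucible', [{'rect': [291.4, 338.7, 25.1, 23.8], 'conf': 0.93}]), ('vial', [{'rect': [267.0, 292.5, 9.3, 23.1], 'conf': 0.56}]), ('mixer', [{'rect': [281.9, 174.6, 109.0, 183.3], 'conf': 0.9}]), ('tube_cap', [{'rect': [317.2, 172.1, 12.3, 42.0], 'conf': 0.74}])]
[('bottle', [{'rect': [375.3, 193.0, 23.4, 21.2], 'conf': 0.74}]), ('crucible', [{'rect': [343.0, 257.4, 18.8, 19.5], 'conf': 0.73}]), ('vial', [{'rect': [289.0, 253.9, 10.2, 12.9], 'conf': 0.67}]), ('mixer', []), ('tube_cap', [])]
```

View pics/scene7.png

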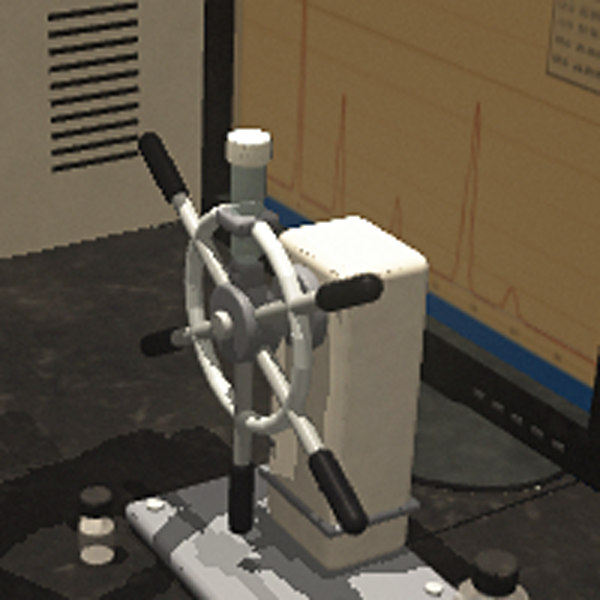

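View pics/top7.png

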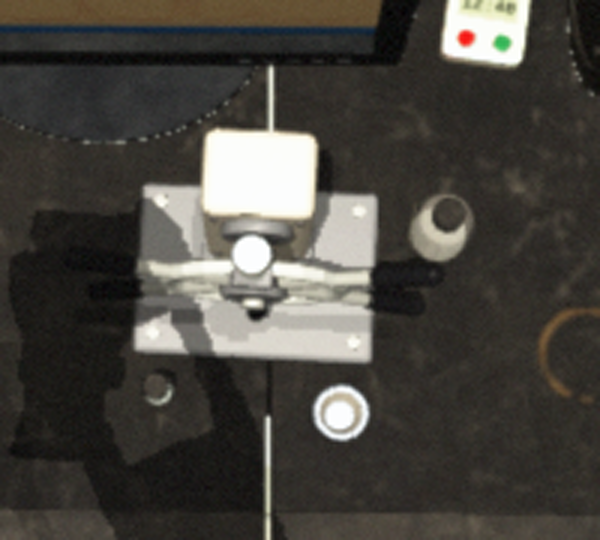

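```bash
python3 - <<'E'
from geo import *
from cell import robot
p=np.load('p.npy');S=robot.read_camera('scene');T=robot.read_camera('top')
o={'S':(S,(240,130)),'T':(T,(240,130))}
A=[('S',(155,506),None),]
B=[('S',(249,133),0,.104),('S',(241,522),3,.130),('S',(345,517),2,.130),('S',(369,288),1,.130),('S',(152,343),4,.130),('S',(152,143),5,.130),('T',(252,254),0,.104),
('T',(432,272),1,.130)]
C=[('T',(135,351),[-.085,.09,.018]),('T',(371,361),[-.085,-.09,.018]),('T',(142,184),[.045,.09,.018]),('T',(377,196),[.045,-.09,.018])]
def f(q):
    r=[proj(o[c][0],M(q,W(q[3]+k*np.pi/3,R)))[0]-(np.array(u)/3+o[c][1]) for c,u,k,R in B]
    r+=[proj(o[c][0],M(q,L))[0]-(np.array(u)/3+o[c][1]) for c,u,L in C]
    return np.ravel(r)
s=least_squares(f,[*p[:3],0],loss="soft_l1");J=s.jac
print(s.x,p,np.degrees(s.x[3]),np.round(s.fun,1),np.degrees(np.sqrt(np.linalg.inv(J.T@J)[3,3])))
s=least_squares(lambda t:f([*p[:3],t[0]]),[0.],loss="soft_l1");print(np.degrees(s.x))
E
```

```text
[ 0.55808045  0.06896671 -0.05009316 -0.01011915] [ 0.55738018  0.06884568 -0.0436228   2.40540242] -0.5797848504279068 [ 0.4  0.4 -0.2  0.8  3.2  2.5  0.2 -0.3 -0.2  0.2 -0.5 -0.9 -0.8  0.1
  0.5  1.3 -2.1 -0.2 -0.4  1.1 -0.5 -1.2  0.3 -0.8] 0.4201130489320396
[-0.6078526]
```

```bash
python3 -c "
from cell import robot
print(robot.hand_in(), robot.observe()['time'])"
```

```text
the job is handed in; nothing more can be done
the job is handed in; nothing more can be done
```

The sample tube now points straight up with its cap on top, and I handed the job in at about 12.5 s on the robot's clock. I pushed two spokes in turn to the left across the top of the wheel with the closed fingertips, about 138° in all. The last few degrees were small pushes checked by camera, and then I lifted the hand away clear of everything.

- **Tube angle:** a fit to both camera pictures after letting go gave about −0.6°, with an uncertainty of roughly 0.5° to 1°. One lower-right spoke end disagreed with that fit by about 3 to 4 pixels, probably because I misplaced its end in the picture.
- **Mixer:** the same fit put it within about 1 mm and 0.4° of where it started, which is within measurement noise. The network did not find the mixer in the last top view, so there I relied on the foot plate's corners, which I read from the picture by eye.
- **Bottle, crucible and vial:** they show at the same pixels as before, to within a few pixels of detector scatter.
- **Contact:** the wrist force I read stayed at about 3.5 N or less. I saw nothing touch the glass tube.

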